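# Wind the spiral slicer's pusher home

## Task

The spiral slicer is about to be put away: turn its hand crank clockwise, turn after turn, until the pusher plate has run down the rods and is fully home against the blade plate, then let go of the crank. Leave the other things on the worktop where they are.

Things in the scene. Friction and masses are not known exactly. Their poses are not given: they have to be found in the camera images.
- hub (a point): Point on the crank's axis level with the middle of its handle, at the top of the white slicer. The frame turns with the crank: z along the axis, up out of the machine, leaning 30 deg from vertical towards its front (roughly to the robot); x from the axis to the handle; y across the handle's flat sides. The hub nut ends 21 mm below this point.
- grip (a point): Middle of the crank's handle, 55 mm from the axis, same axes as hub: a flat grey upright paddle that does not spin on the crank, 12 mm thick (y), 26 mm wide (x) and 44 mm tall (z), reaching 18 mm above and 26 mm below this point, where it stands on a steel arm 14 mm wide (its top 25 mm below this point).
- crank (a joint): Angle (rad) the crank must still turn clockwise, looking down its axis from above, to bring the pusher home: falls as it is turned clockwise, 0 at the hard stop with the pusher home. 2 pi a turn, 20 mm of pusher travel a turn; starts at 6.6 to 10.0. Friction of about 2 N at the handle; stays where it is left. The pusher cannot be pushed directly.
- pusher (a joint): Gap (m) between the grey pusher plate and the white blade plate at the foot of the two steel guide rods; 0 when home. Driven by the crank's screw.
- pusher_plate (a point): Centre of the lower face of the grey pusher plate (150 x 55 mm, short prongs), which slides on the guide rods; z along the crank's axis.
- slicer: White tilted-bed spiral slicer, fixed to the worktop, about 0.31 m tall; origin under the centre of its underside, x pointing to its back (away from the robot), z up. Base 250 x 170 mm (x -145 to 105 mm). The sloping bed, with blade plate, two guide rods and screw, rises to the front; the crank is on top.
- rail: Fixed brass utensil rail on two posts over the slicer; origin on the worktop midway between the posts, y along the bar. 12 mm bar 435 mm up, 460 mm long; posts at y -230 and 230 mm, utensils hanging at y -175 and 175 mm. The bar is 76 mm behind the hub point and 148 mm above it, so an upright tool does not fit beneath it when the handle is at the back.
- mug: white ceramic mug, 80 mm across, 90 mm tall; stands loose, origin at the centre of its underside; leave it where it is
- jar: amber glass jar with steel cap, 60 mm across, 90 mm tall; stands loose, origin at the centre of its underside; leave it where it is
- mill: dark wooden pepper mill, 54 mm across, 122 mm tall; stands loose, origin at the centre of its underside; leave it where it is
- can: steel tin can, 74 mm across, 100 mm tall; stands loose, origin at the centre of its underside; leave it where it is
- bowl: white ceramic bowl, 140 mm across, 55 mm tall; stands loose, origin at the centre of its underside; leave it where it is
- biscuits: cardboard packet, 60 x 150 x 110 mm tall; stands loose, origin at the centre of its underside; leave it where it is
- spoon: wooden spoon lying on the worktop, loose; leave it where it is

How it is judged (in metres and radians):
At the end, for the whole second after the job is handed in: The pusher plate is home against the blade plate (gap under 2 mm, crank within 0.6 rad of its stop) and the crank is at rest (under 0.1 rad/s) (value of joint pusher below 0.002 m and value of joint crank below 0.6 rad and not (velocity of joint crank above 0.1 rad/s) and not (velocity of joint crank below -0.1 rad/s)); the robot touches nothing.
It fails at once if a loose thing on the worktop is moved by more than 40 mm (distance of any of mug, jar, mill, can, bowl, biscuits, spoon from where it was at the start of the episode above 0.04 m).
It also fails if it takes over 72 s, if anything falls off the work surface, if the arm or the gripper's body presses on something with over 40 N, if the wrist force passes 120 N, or if a joint passes its speed limit or range.

## Robot

A 6-joint arm with a two-finger parallel gripper is mounted at the origin on the work surface. World frame = base frame: x ahead of the robot, y to its left, z up, the work surface at z = 0. Lengths are in m, angles in degrees, forces in N, time in s.
With the tool pointing down it reaches from about 0.35 to 0.875 m from the base axis. Payload 4.2 kg.
Tool frame: the origin (TCP) lies on the centre line of the jaws, within the pads' length; the fingertips stand tip_reach ahead of it and the grasp point (between the pads) is the TCP (tip_reach is the distance from the TCP to the fingertips, in m); z points along the fingers, y is the line along which they close (so a half turn about z gives the same grasp; the last joint's range is limited). The gripper opens to 87 mm and grips with 3 to 60 N. Pads are 19 mm wide; open, the fingers measure 117 mm over their backs; the gripper's body (75 mm by 190 mm) begins 51 mm behind the grasp point.
Start: joints at [-52.047, 22.042, 0.453, 0, -68.411, -14.817], TCP at [0.246, -0.575, 0.242] pointing down, gripper open.
Joint ranges: [-179.83, 179.83], [-69.29, 118.12], [-61.27, 80.66], [-181.25, 117.63], [-171.15, -9.14], [-177.46, 177.46]. Speed limits (degrees/s): [159.86, 159.86, 180, 180, 180, 180].

## Interface

Orientations are given as a 3x3 rotation matrix whose columns are the frame's x, y, z axes.
In Python, from station import sense, capture, finish_job, tip_reach gives the robot as it stands.
- The arm moves only by the tool arm_command, never from a script. Its argument "deltas" is a list of rows, each a list of 7 numbers: the turn, a rotation vector about the tool's x, y, z in rad, then the shift along the tool's x, y, z in cm, then the closure, from -1 (fully open) to 1 (shut), so that 0 is half open. In form: [[rx, ry, rz, dx, dy, dz, hand], ...]. A call has 1 to 8 rows; each row is the pose to reach, as a shift and turn from the pose commanded when the call began, along the tool's axes at that moment; what a row does not reach only later rows make up. A row lasts 1/12 s, in which the tool goes at most 41.7 mm and 7.16 degrees, less where a joint would pass 70% of its speed; a pose out of reach is approached as far as the arm can. A call with a gripper value outside its range is refused whole. The fingers move at their own pace and stop on an object; the grip force is fixed at half the most. Time passes only in rows, so rows that repeat a pose let the fingers close. It gives the time, the measured TCP pose, the force, the opening and the grip force at its end, in the units of the state.
- sense(): the state, without advancing time (a new reading comes with each control period).
- capture(name): name is "side" or "top"; returns a dict with "pixels" (480x640x3 uint8, blue, green, red), "fovy" (degrees; the focal length in pixels is half the picture's height over the tangent of half this angle, whatever the lens; pixels are square), "cx", "cy" (the principal point, pixels), "k1" (the pictures are not rectified: a ray, as slopes to the right and down, at radius r is drawn at 1 + k1 r^2 times it, then the intrinsics apply), "rvec" (rotation vector, rad) and "tvec" (3), from world to camera coordinates, as OpenCV has them. Camera axes: x right, y down, z forward; pixel columns grow to the right and rows downward; lengths in m; the calibration is good to about 2 mm. A picture is of the moment at which its call begins. There is no depth.
- finish_job(): hands the job in; it is judged then, once.
The state is a dict: "time_s": time; "joints": joint angles; "joint_velocities": joint speeds; "effort": joint torques, N m; "tcp_pos": TCP position; "ee_rot": TCP orientation; "wrist_force": force on the tool from outside, world axes, zero at the start; "moment": the same for the moment, N m; "gripper_width": opening from 0.0 (shut) to 1.0 (fully open); "gripper_force": force on a finger pad.
Only numpy, scipy, OpenCV 4.12 (cv2) and the standard library are available. Lean on these libraries where they do the work, as an engineer would, in place of code of your own. Each camera call takes 0.05 s, during which the arm holds its last target. There are 200 camera calls.

## Working session

There is one attempt and no reset: what is moved stays moved. The work goes in short steps, Python scripts to look and compute and a tool call to move; the robot and the scene stay as the last step left them, time stands still between calls to the robot, and variables do not carry over. Pictures are saved under pics/ and viewed, at most 10 in all, crops included, and the job is handed in when it is done.

Besides the shell and the picture viewer there is one more tool, called in YAML: its name, and indented under it one key for each argument. arm_command: Moves the arm, as the interface text tells. Its arguments: {"type":"object","properties":{"deltas":{"type":"array"}},"required":["deltas"]}

```bash
ls; mkdir -p pics; python3 - <<'E'
from station import *
import cv2
s=sense();print(s,tip_reach)
for n in("side","top"):
    c=capture(n);cv2.imwrite(f"pics/{n}0.png",c["pixels"]);print({k:v for k,v in c.items() if k!="pixels"})
E
```

```text
pics
{'time_s': 0.0, 'joints': array([-5.20493947e+01,  2.20899046e+01,  3.78293565e-01, -2.98055849e-02,
       -6.84113398e+01, -1.48177062e+01]), 'joint_velocities': array([ 0.02298089, -0.08250192, -0.0571251 ,  0.0318749 ,  0.10333615,
        0.08356164]), 'effort': array([ 6.80073354e-04, -3.90664601e+01,  1.87402815e+01,  4.21987429e+00,
        1.08703200e-02, -2.25884405e-04]), 'tcp_pos': array([ 0.2453443 , -0.57420392,  0.24045633]), 'ee_rot': array([[-9.19671411e-01, -3.92687682e-01, -9.38230371e-04],
       [-3.92688794e-01,  9.19669263e-01,  1.98956443e-03],
       [ 8.15841891e-05,  2.19817808e-03, -9.99997581e-01]]), 'wrist_force': array([ 0.62816335, -0.63246298,  0.6600874 ]), 'moment': array([-0.00052591, -0.05734094, -0.0046826 ]), 'gripper_force': 0.0, 'gripper_width': 0.9994982728650817} 0.019
{'fovy': 44.209165987606326, 'cx': 322.4086483690324, 'cy': 238.3227028849704, 'k1': -0.08275872818284674, 'rvec': array([ 2.03151064,  1.49284527, -0.52801068]), 'tvec': array([-0.15371595, -0.2647015 ,  2.08922658])}
{'fovy': 53.88638343792983, 'cx': 320.85443427396166, 'cy': 240.71240204708832, 'k1': -0.0009393317519718917, 'rvec': array([ 2.11686332, -2.13108345,  0.18518064]), 'tvec': array([-0.01222585,  0.59377361,  1.48545443])}
```

View pics/side0.png

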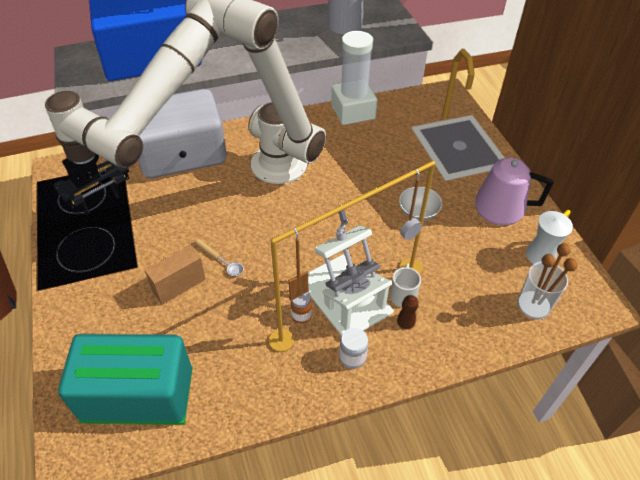

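View pics/top0.png

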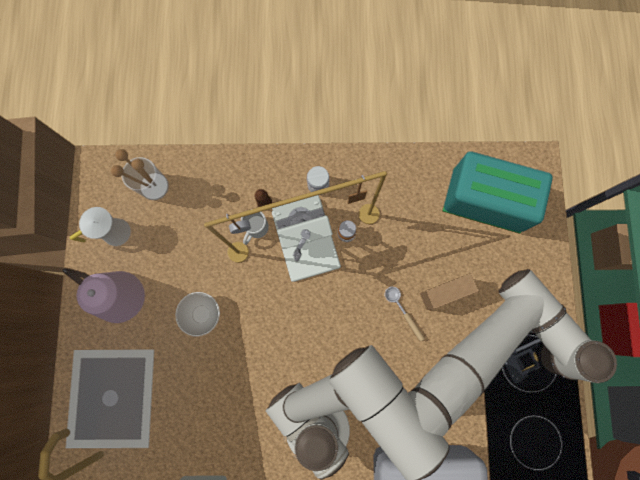

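Side view: slicer at (350,280) under the rail, whose ends are (274,241) and (434,164). Top view: slicer at (307,240), rail ends (208,226) and (385,175), handle near (298,254). I'll zoom in on both.

```bash
cat > h.py <<'E'
import numpy as np, cv2
from station import *
def cam(c):
    f=240/np.tan(np.radians(c["fovy"]/2)); K=np.array([[f,0,c["cx"]],[0,f,c["cy"]],[0,0,1]])
    return K,np.array([c["k1"],0,0,0,0]),cv2.Rodrigues(c["rvec"])[0],c["tvec"]
def ray(c,uv):
    K,d,R,t=cam(c); n=cv2.undistortPoints(np.array([[uv]],float),K,d)[0,0]
    v=R.T@np.r_[n,1]; return -R.T@t, v/np.linalg.norm(v)
def atz(c,uv,z):
    o,v=ray(c,uv); return o+v*(z-o[2])/v[2]
def tri(c1,a,c2,b):
    o,v=ray(c1,a);p,w=ray(c2,b)
    s=np.linalg.lstsq(np.c_[v,-w],p-o,rcond=None)[0]
    A,B=o+s[0]*v,p+s[1]*w; return (A+B)/2,np.linalg.norm(A-B)
def proj(c,P):
    K,d,R,t=cam(c); return cv2.projectPoints(np.atleast_2d(P).astype(float),c["rvec"],t,K,d)[0][:,0]
E
python3 - <<'E'
from h import *
s,t=capture("side"),capture("top")
for a,b in(((274,241),(385,175)),((434,164),(208,226))):
    print(tri(s,a,t,b),atz(s,a,.435),atz(t,b,.435))
o1=cv2.resize(s["pixels"][190:350,270:430],(640,640),interpolation=3)[:600]
o2=cv2.resize(t["pixels"][180:300,250:360],(660,720),interpolation=3)[:600]
cv2.imwrite("pics/s1.png",o1);cv2.imwrite("pics/t1.png",o2)
E
```

```text
(array([ 0.69174066, -0.17843547,  0.43084921]), np.float64(0.004056826138989022)) [ 0.69572798 -0.17716221  0.435     ] [ 0.68989896 -0.17984349  0.435     ]
(array([0.56557959, 0.2640808 , 0.42897719]), np.float64(0.008101410118053376)) [0.57128177 0.26485862 0.435     ] [0.56288874 0.25856936 0.435     ]
```

View pics/s1.png

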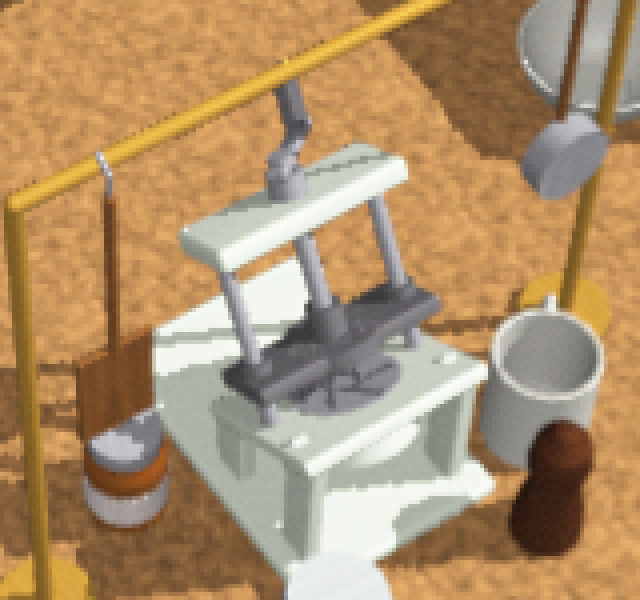

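View pics/t1.png

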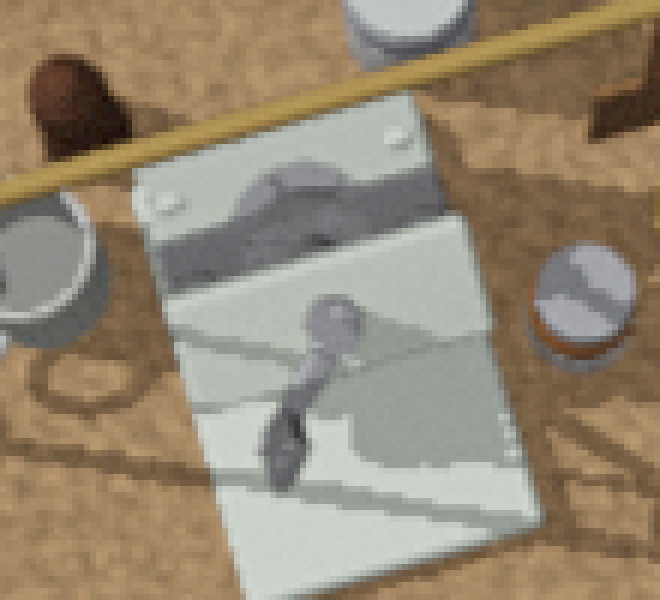

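The side crop shows the crank on top of the bridge with its handle partly hidden behind the bar, and the pusher is up the rods. In the top crop the nut is at about (333,320) and the paddle about (285,450), so the handle points to the front-left. My plan is to push the paddle's flat side with closed fingers, keeping the tool parallel to the crank axis. Next I compute hub, yaw and angle, then check them with a model overlay.

```bash
cat >> h.py <<'E'
yaw=np.arctan2(.126,.4425)   # rail y axis = (-.126,.4425)
c_,s_=np.cos(yaw),np.sin(yaw)
XS=np.array([c_,s_,0]);YS=np.array([-s_,c_,0]);Z=np.array([0,0,1.])
A=-.5*XS+.866*Z; XP=.866*XS+.5*Z     # axis, back direction in crank plane
def radial(th): return -np.cos(th)*XP+np.sin(th)*YS   # th=0 front, grows clockwise (front->left(+y)->back)
def tang(th): return np.sin(th)*XP+np.cos(th)*YS      # clockwise direction of motion
E
python3 - <<'E'
from h import *
s,t=capture("side"),capture("top")
print(np.degrees(yaw),np.cross(XP,A)@YS)
nt=(250+333/6,180+320/6); ns=(270+287/4,190+172/4)
print(tri(s,ns,t,nt),atz(t,nt,.269),atz(s,ns,.269))
nut=atz(t,nt,.269); hub=nut+.021*A
mid=np.array([.629,.043,.435]); print("hub",hub,"rail-hub in slicer",(mid-hub)@XS,(mid-hub)@YS)
# handle top centre pixel in top picture & angle fit
hp=np.array([250+285/6,180+450/6])
for th in np.radians(range(-20,60,5)):
    g=hub+.055*radial(th); print(round(np.degrees(th)),g.round(3),proj(t,g)[0].round(1),proj(s,g+.018*A)[0].round(1))
print(hp,"side top of handle",270+290/4,190+75/4)
E
```

```text
15.89407860204941 -0.999956
(array([0.57777293, 0.02646118, 0.25976886]), np.float64(0.0013611350253698658)) [0.57574584 0.02544453 0.269     ] [0.58525455 0.02425731 0.269     ]
hub [0.56564726 0.022569   0.287186  ] rail-hub in slicer 0.06652597468310581 0.002300144033822747
-20 [ 0.528 -0.008  0.261] [317.5 250.6] [321.4 215.7]
-15 [ 0.525 -0.004  0.261] [316.  251.5] [322.6 214.9]
-10 [0.523 0.001 0.26 ] [314.5 252.3] [323.9 214.1]
-5 [0.521 0.005 0.26 ] [312.9 253. ] [325.2 213.3]
0 [0.52 0.01 0.26] [311.3 253.5] [326.7 212.6]
5 [0.519 0.014 0.26 ] [309.7 253.9] [328.2 211.9]
10 [0.518 0.019 0.26 ] [308.  254.2] [329.8 211.2]
15 [0.518 0.024 0.261] [306.3 254.3] [331.5 210.6]
20 [0.517 0.028 0.261] [304.6 254.3] [333.2 210. ]
25 [0.518 0.033 0.262] [302.9 254.2] [334.9 209.5]
30 [0.518 0.038 0.263] [301.2 253.9] [336.6 209. ]
35 [0.519 0.042 0.265] [299.6 253.4] [338.4 208.6]
40 [0.521 0.047 0.266] [298.  252.9] [340.1 208.2]
45 [0.523 0.051 0.268] [296.4 252.2] [341.8 207.9]
50 [0.525 0.055 0.27 ] [295.  251.4] [343.5 207.7]
55 [0.527 0.058 0.271] [293.6 250.4] [345.2 207.6]
[297.5 255. ] side top of handle 342.5 208.75
```

```bash
cat >> h.py <<'E'
HUB=np.array([.560,.022,.287])
RT=np.c_[-XP,YS,-A]
from scipy.spatial.transform import Rotation as Ro
RT=Ro.from_matrix(RT).as_matrix()
def pose(th,gap=0,h=.008,r=.055):
    th=np.radians(th); d=.006+.0095*abs(np.sin(th))+.015*abs(np.cos(th))+gap
    return HUB+r*radial(th)-d*tang(th)+h*A
def delta(P,s):
    R=s["ee_rot"]; rv=Ro.from_matrix(R.T@RT).as_rotvec()
    return np.r_[rv,100*R.T@(P-s["tcp_pos"])].round(2)
E
python3 - <<'E'
from h import *
s=sense();P=pose(42,.02,.12);print(P,delta(P,s)); print(pose(42,.02))
E
```

```text
[ 0.44278087 -0.00672739  0.35592862] [ 3.000e-02 -5.200e-01  1.200e-01 -4.045e+01  4.448e+01 -1.144e+01]
[0.49663997 0.00860876 0.25893662]
```

arm_command:
  deltas:
    - [0, 0, 0, -4, 4, -4, 1]
    - [0.01, -0.1, 0.02, -8, 8, -8, 1]
    - [0.01, -0.2, 0.04, -12, 12, -11, 1]
    - [0.02, -0.3, 0.06, -16, 16, -11.4, 1]
    - [0.02, -0.4, 0.08, -19, 20, -11.4, 1]
    - [0.03, -0.5, 0.1, -22, 24, -11.4, 1]
    - [0.03, -0.52, 0.12, -25, 27, -11.4, 1]
    - [0.03, -0.52, 0.12, -28, 30, -11.4, 1]

```text
time_s: 0.97
tcp_pos: [0.35, -0.285, 0.3487]
ee_rot: [[-0.834, -0.273, 0.48], [-0.236, 0.962, 0.138], [-0.5, 0.002, -0.866]]
wrist_force: [1.3, 0.1, -0.7]
gripper_width: 0.477
gripper_force: 0.0
```

```bash
python3 - <<'E'
from h import *
s=sense();print(s["time_s"],s["tcp_pos"],s["joints"].round(0),delta(pose(42,.02,.12),s))
E
```

```text
0.9667 [ 0.34997513 -0.28499665  0.34872507] [-35.  -5. -13. -25. -65. -32.] [  0.    -0.    -0.   -14.65  24.24   7.67]
```

arm_command:
  deltas:
    - [0, 0, 0, -2, 4, 1, 1]
    - [0, 0, 0, -4, 7, 2, 1]
    - [0, 0, 0, -6, 10, 3, 1]
    - [0, 0, 0, -8, 13, 4, 1]
    - [0, 0, 0, -10, 16, 5, 1]
    - [0, 0, 0, -12, 19.5, 6, 1]
    - [0, 0, 0, -14, 22.5, 7, 1]
    - [0, 0, 0, -14.6, 24.2, 7.7, 1]

```text
time_s: 1.63
tcp_pos: [0.4429, -0.004, 0.3556]
ee_rot: [[-0.831, -0.282, 0.48], [-0.244, 0.959, 0.142], [-0.5, 0.001, -0.866]]
wrist_force: [-0.1, -0.6, 0.7]
gripper_width: 0.005
gripper_force: 0.0
```

```bash
python3 - <<'E'
from h import *
s=sense();print(s["time_s"],s["tcp_pos"],s["joints"].round(0),delta(pose(42,.02,.008),s))
E
```

```text
1.6333 [ 0.442878   -0.00396998  0.35561646] [ 23. -15. -31.   4. -45. -99.] [ 1.000e-02  0.000e+00  1.000e-02  7.000e-02 -3.300e-01  1.113e+01]
```

arm_command:
  deltas:
    - [0, 0, 0.01, 0, -0.4, 2, 1]
    - [0, 0, 0.01, 0, -0.4, 4, 1]
    - [0, 0, 0.01, 0, -0.4, 6, 1]
    - [0, 0, 0.01, 0, -0.4, 8, 1]
    - [0, 0, 0.01, 0, -0.4, 9, 1]
    - [0, 0, 0.01, 0, -0.4, 10, 1]
    - [0, 0, 0.01, 0, -0.4, 11, 1]
    - [0, 0, 0.01, 0, -0.4, 11, 1]

```text
time_s: 2.3
tcp_pos: [0.4953, 0.0039, 0.2568]
ee_rot: [[-0.838, -0.269, 0.474], [-0.231, 0.963, 0.139], [-0.494, 0.007, -0.87]]
wrist_force: [0.2, 0.1, -0.3]
gripper_width: 0.009
gripper_force: 0.0
```

```bash
python3 - <<'E'
from h import *
s=sense();print(s["time_s"],s["tcp_pos"],s["wrist_force"],delta(pose(42,.02),s))
a,b=capture("side")["pixels"],capture("top")["pixels"]
cv2.imwrite("pics/m2.png",np.hstack([cv2.resize(a[150:310,270:430],(400,400),interpolation=3),cv2.resize(b[180:300,250:370],(400,400),interpolation=3)]))
E
```

```text
2.3 [0.49529772 0.00393108 0.25679806] [ 0.1689592   0.11544675 -0.30346329] [ 0.   -0.01 -0.01 -0.33  0.42 -0.06]
```

View pics/m2.png

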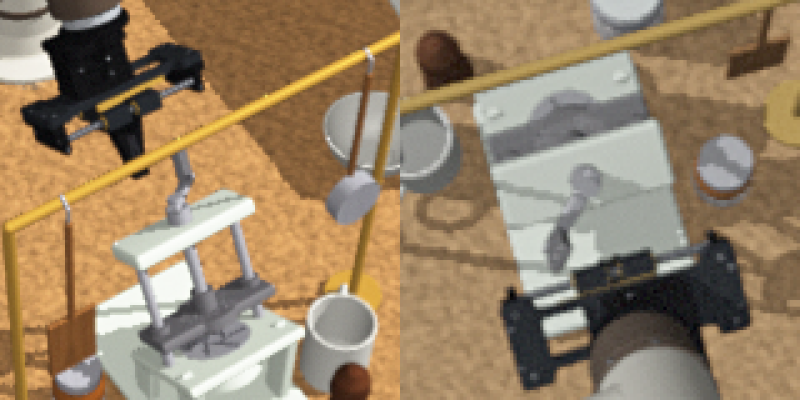

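The gripper is wide along the rail and thin towards it, and the fingers sit front-right of the paddle with nothing touching. Now I push around the circle.

```bash
cat > rows.py <<'E'
import sys
from h import *
s=sense(); ths=[float(x) for x in sys.argv[1:]]
# current tool angle estimate
p=s["tcp_pos"]; print(round(s["time_s"],1),"F",s["wrist_force"].round(1),"J",s["joints"].round(0))
rel=p-HUB; print("best th",min(range(0,360),key=lambda t:np.linalg.norm(pose(t)-p)), "h",round(rel@A,3))
for t in ths: print(t,delta(pose(t),s)[[0,1,2]],delta(pose(t),s)[3:].round(1).tolist())
E
python3 rows.py 42 52 62 72 82 92 102 112
```

```text
2.4 F [-0.2 -0.9  0.2] J [ 20.  -4. -36.   4. -28. -98.]
best th 24 h 0.009
42.0 [ 0.   -0.   -0.01] [-1.5, 1.9, 0.1]
52.0 [ 0.   -0.   -0.01] [-2.0, 2.9, 0.1]
62.0 [ 0.   -0.   -0.01] [-2.7, 3.8, 0.1]
72.0 [ 0.   -0.   -0.01] [-3.6, 4.6, 0.1]
82.0 [ 0.   -0.   -0.01] [-4.7, 5.2, 0.1]
92.0 [ 0.   -0.   -0.01] [-5.8, 5.6, 0.1]
102.0 [ 0.   -0.   -0.01] [-6.5, 5.8, 0.1]
112.0 [ 0.   -0.   -0.01] [-7.3, 5.9, 0.1]
```

arm_command:
  deltas:
    - [0, 0, 0, -0.8, 1, 0.1, 1]
    - [0, 0, 0, -1.5, 1.9, 0.1, 1]
    - [0, 0, 0, -2, 2.9, 0.1, 1]
    - [0, 0, 0, -2.7, 3.8, 0.1, 1]
    - [0, 0, 0, -3.6, 4.6, 0.1, 1]
    - [0, 0, 0, -4.7, 5.2, 0.1, 1]
    - [0, 0, 0, -5.2, 5.4, 0.1, 1]
    - [0, 0, 0, -5.8, 5.6, 0.1, 1]

```text
time_s: 3.07
tcp_pos: [0.5293, 0.0713, 0.2872]
ee_rot: [[-0.837, -0.269, 0.476], [-0.23, 0.963, 0.139], [-0.496, 0.007, -0.868]]
wrist_force: [-2.4, -2.3, -1.5]
gripper_width: 0.005
gripper_force: 1.5
```

```bash
python3 rows.py 92 102 112 122 132 142 152 162 172 182; python3 - <<'E'
from h import *
a,b=capture("side")["pixels"],capture("top")["pixels"]
cv2.imwrite("pics/m3.png",np.hstack([cv2.resize(a[150:310,270:430],(400,400),interpolation=3),cv2.resize(b[180:300,250:370],(400,400),interpolation=3)]))
E
```

```text
3.1 F [-2.4 -2.3 -1.5] J [  28.   -2.  -33.   11.  -31. -111.]
best th 93 h 0.008
92.0 [ 0.   -0.   -0.01] [0.0, -0.0, 0.0]
102.0 [ 0.   -0.   -0.01] [-0.7, 0.2, 0.0]
112.0 [ 0.   -0.   -0.01] [-1.5, 0.3, 0.0]
122.0 [ 0.   -0.   -0.01] [-2.4, 0.3, 0.0]
132.0 [ 0.   -0.   -0.01] [-3.3, 0.1, 0.0]
142.0 [ 0.   -0.   -0.01] [-4.3, -0.3, 0.0]
152.0 [ 0.   -0.   -0.01] [-5.1, -0.9, -0.0]
162.0 [ 0.   -0.   -0.01] [-5.9, -1.6, -0.0]
172.0 [ 0.   -0.   -0.01] [-6.5, -2.6, -0.0]
182.0 [ 0.   -0.   -0.01] [-7.0, -3.6, -0.0]
```

View pics/m3.png

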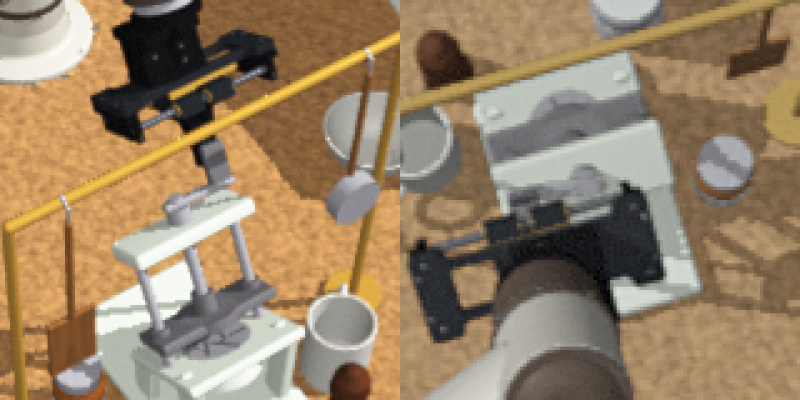

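The handle follows: it now points left and the force is about 3.6 N. I carry on round the back.

arm_command:
  deltas:
    - [0, 0, 0, -0.7, 0.2, 0, 1]
    - [0, 0, 0, -1.5, 0.3, 0, 1]
    - [0, 0, 0, -2.4, 0.3, 0, 1]
    - [0, 0, 0, -3.3, 0.1, 0, 1]
    - [0, 0, 0, -4.3, -0.3, 0, 1]
    - [0, 0, 0, -5.1, -0.9, 0, 1]
    - [0, 0, 0, -5.9, -1.6, 0, 1]
    - [0, 0, 0, -6.5, -2.6, 0, 1]

```text
time_s: 3.83
tcp_pos: [0.5923, 0.0621, 0.3201]
ee_rot: [[-0.836, -0.271, 0.478], [-0.231, 0.963, 0.141], [-0.498, 0.007, -0.867]]
wrist_force: [-1.9, -0.2, -1.2]
gripper_width: 0.003
gripper_force: 1.3
```

```bash
python3 rows.py 172 182 192 202 212 222 232 242 252 262 272; python3 - <<'E'
from h import *
a,b=capture("side")["pixels"],capture("top")["pixels"]
cv2.imwrite("pics/m4.png",np.hstack([cv2.resize(a[150:310,270:430],(400,400),interpolation=3),cv2.resize(b[180:300,250:370],(400,400),interpolation=3)]))
E
```

```text
3.8 F [-1.9 -0.2 -1.2] J [  23.    3.  -20.    6.  -37. -101.]
best th 173 h 0.008
172.0 [ 0.   -0.   -0.01] [0.2, -0.0, -0.0]
182.0 [ 0.   -0.   -0.01] [-0.3, -1.0, -0.0]
192.0 [ 0.   -0.   -0.01] [-0.6, -1.9, -0.0]
202.0 [ 0.   -0.   -0.01] [-0.7, -2.8, -0.0]
212.0 [ 0.   -0.   -0.01] [-0.7, -3.9, -0.1]
222.0 [ 0.   -0.   -0.01] [-0.4, -4.9, -0.1]
232.0 [ 0.   -0.   -0.01] [0.1, -5.9, -0.1]
242.0 [ 0.   -0.   -0.01] [0.8, -6.8, -0.1]
252.0 [ 0.   -0.   -0.01] [1.7, -7.6, -0.1]
262.0 [ 0.   -0.   -0.01] [2.7, -8.2, -0.1]
272.0 [ 0.   -0.   -0.01] [3.8, -8.6, -0.1]
```

View pics/m4.png

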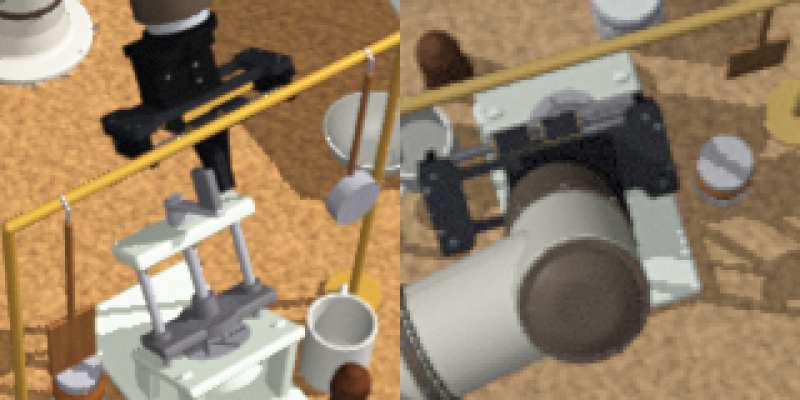

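The handle is at the back with the finger still behind it, the bar is clear, and the pusher is lower.

arm_command:
  deltas:
    - [0, 0, 0, -0.3, -1, 0, 1]
    - [0, 0, 0, -0.6, -1.9, 0, 1]
    - [0, 0, 0, -0.7, -2.8, 0, 1]
    - [0, 0, 0, -0.7, -3.9, 0, 1]
    - [0, 0, 0, -0.4, -4.9, 0, 1]
    - [0, 0, 0, 0.1, -5.9, 0, 1]
    - [0, 0, 0, 0.8, -6.8, 0, 1]
    - [0, 0, 0, 1.7, -7.6, 0, 1]

```text
time_s: 4.6
tcp_pos: [0.599, -0.0151, 0.3119]
ee_rot: [[-0.834, -0.27, 0.482], [-0.231, 0.963, 0.141], [-0.502, 0.006, -0.865]]
wrist_force: [0.6, 2.4, 1.3]
gripper_width: 0.009
gripper_force: 0.9
```

```bash
python3 rows.py 252 262 272 282 292 302 312 322 332
```

```text
4.6 F [0.6 2.4 1.3] J [ 13.   5. -17.  -2. -38. -86.]
best th 252 h 0.008
252.0 [ 0.    0.   -0.01] [0.0, 0.0, -0.0]
262.0 [ 0.    0.   -0.01] [1.1, -0.6, -0.0]
272.0 [ 0.    0.   -0.01] [2.2, -0.9, -0.0]
282.0 [ 0.    0.   -0.01] [3.0, -1.1, -0.0]
292.0 [ 0.    0.   -0.01] [3.8, -1.2, -0.0]
302.0 [ 0.    0.   -0.01] [4.6, -1.2, -0.0]
312.0 [ 0.    0.   -0.01] [5.6, -1.0, -0.0]
322.0 [ 0.    0.   -0.01] [6.5, -0.7, -0.0]
332.0 [ 0.    0.   -0.01] [7.4, -0.1, -0.0]
```

arm_command:
  deltas:
    - [0, 0, 0, 1.1, -0.6, 0, 1]
    - [0, 0, 0, 2.2, -0.9, 0, 1]
    - [0, 0, 0, 3, -1.1, 0, 1]
    - [0, 0, 0, 3.8, -1.2, 0, 1]
    - [0, 0, 0, 4.6, -1.2, 0, 1]
    - [0, 0, 0, 5.6, -1, 0, 1]
    - [0, 0, 0, 6.5, -0.7, 0, 1]
    - [0, 0, 0, 7.4, -0.1, 0, 1]

```text
time_s: 5.27
tcp_pos: [0.5355, -0.0341, 0.2738]
ee_rot: [[-0.836, -0.269, 0.479], [-0.23, 0.963, 0.139], [-0.499, 0.006, -0.867]]
wrist_force: [1.9, -0.8, 0.7]
gripper_width: 0.003
gripper_force: 1.0
```

```bash
python3 rows.py 332 342 352 2 12 22 32 42 52; python3 - <<'E'
from h import *
a,b=capture("side")["pixels"],capture("top")["pixels"]
cv2.imwrite("pics/m5.png",np.hstack([cv2.resize(a[150:310,270:430],(400,400),interpolation=3),cv2.resize(b[180:300,250:370],(400,400),interpolation=3)]))
E
```

```text
5.3 F [ 1.9 -0.8  0.7] J [ 13.   0. -27.  -3. -33. -85.]
best th 334 h 0.008
332.0 [ 0.   -0.   -0.01] [-0.3, 0.0, 0.0]
342.0 [ 0.   -0.   -0.01] [0.5, 0.8, 0.0]
352.0 [ 0.   -0.   -0.01] [1.1, 1.8, 0.0]
2.0 [ 0.   -0.   -0.01] [1.6, 2.8, 0.0]
12.0 [ 0.   -0.   -0.01] [1.8, 3.6, 0.0]
22.0 [ 0.   -0.   -0.01] [2.0, 4.6, 0.0]
32.0 [ 0.   -0.   -0.01] [1.9, 5.6, 0.0]
42.0 [ 0.   -0.   -0.01] [1.7, 6.6, 0.0]
52.0 [ 0.   -0.   -0.01] [1.2, 7.6, 0.0]
```

View pics/m5.png

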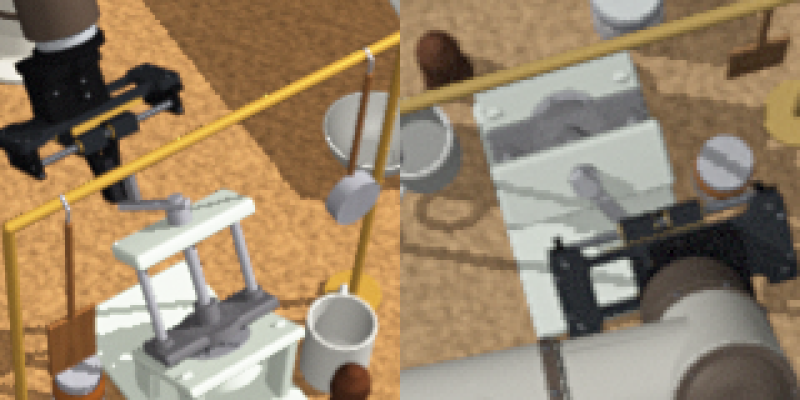

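The handle is now front-right and still led by the finger, and the pusher is near the blade plate. I continue.

arm_command:
  deltas:
    - [0, 0, 0, 0.5, 0.8, 0, 1]
    - [0, 0, 0, 1.1, 1.8, 0, 1]
    - [0, 0, 0, 1.6, 2.8, 0, 1]
    - [0, 0, 0, 1.8, 3.6, 0, 1]
    - [0, 0, 0, 2, 4.6, 0, 1]
    - [0, 0, 0, 1.9, 5.6, 0, 1]
    - [0, 0, 0, 1.8, 6.1, 0, 1]
    - [0, 0, 0, 1.7, 6.6, 0, 1]

```text
time_s: 6.03
tcp_pos: [0.5029, 0.0256, 0.265]
ee_rot: [[-0.837, -0.27, 0.475], [-0.231, 0.963, 0.138], [-0.495, 0.006, -0.869]]
wrist_force: [0.3, -2.9, 0.1]
gripper_width: 0.004
gripper_force: 1.2
```

```bash
python3 rows.py 42 47 52 57 62 67 72 77 82 87 92
```

```text
6.0 F [ 0.3 -2.9  0.1] J [  23.   -4.  -36.    8.  -28. -104.]
best th 41 h 0.008
42.0 [ 0.   -0.01 -0.01] [-0.1, 0.0, -0.0]
47.0 [ 0.   -0.01 -0.01] [-0.3, 0.5, -0.0]
52.0 [ 0.   -0.01 -0.01] [-0.6, 1.0, -0.0]
57.0 [ 0.   -0.01 -0.01] [-0.9, 1.5, -0.0]
62.0 [ 0.   -0.01 -0.01] [-1.3, 2.0, -0.0]
67.0 [ 0.   -0.01 -0.01] [-1.7, 2.4, -0.0]
72.0 [ 0.   -0.01 -0.01] [-2.2, 2.7, -0.0]
77.0 [ 0.   -0.01 -0.01] [-2.7, 3.0, -0.0]
82.0 [ 0.   -0.01 -0.01] [-3.2, 3.3, -0.0]
87.0 [ 0.   -0.01 -0.01] [-3.8, 3.5, -0.0]
92.0 [ 0.   -0.01 -0.01] [-4.3, 3.7, -0.0]
```

arm_command:
  deltas:
    - [0, 0, 0, -0.3, 0.5, 0, 1]
    - [0, 0, 0, -0.6, 1, 0, 1]
    - [0, 0, 0, -0.9, 1.5, 0, 1]
    - [0, 0, 0, -1.3, 2, 0, 1]
    - [0, 0, 0, -1.7, 2.4, 0, 1]
    - [0, 0, 0, -2.2, 2.7, 0, 1]
    - [0, 0, 0, -2.7, 3, 0, 1]
    - [0, 0, 0, -3.2, 3.3, 0, 1]

```text
time_s: 6.7
tcp_pos: [0.5217, 0.0655, 0.2816]
ee_rot: [[-0.837, -0.269, 0.477], [-0.231, 0.963, 0.139], [-0.497, 0.007, -0.868]]
wrist_force: [-0.8, -2.5, -1.4]
gripper_width: 0.006
gripper_force: 1.1
```

```bash
python3 rows.py 82 88 94 100 106 112 118 124 130; python3 - <<'E'
from h import *
a,b=capture("side")["pixels"],capture("top")["pixels"]
cv2.imwrite("pics/m6.png",np.hstack([cv2.resize(a[230:310,310:390],(400,400),interpolation=3),cv2.resize(b[180:300,250:370],(400,400),interpolation=3)]))
E
```

```text
6.7 F [-0.8 -2.5 -1.4] J [  28.   -2.  -34.   11.  -30. -111.]
best th 83 h 0.008
82.0 [ 0.   -0.   -0.01] [0.1, -0.0, -0.0]
88.0 [ 0.   -0.   -0.01] [-0.6, 0.2, -0.0]
94.0 [ 0.   -0.   -0.01] [-1.2, 0.4, -0.0]
100.0 [ 0.   -0.   -0.01] [-1.6, 0.5, -0.0]
106.0 [ 0.   -0.   -0.01] [-2.1, 0.6, -0.0]
112.0 [ 0.   -0.   -0.01] [-2.6, 0.6, -0.0]
118.0 [ 0.   -0.   -0.01] [-3.1, 0.7, -0.0]
124.0 [ 0.   -0.   -0.01] [-3.6, 0.6, -0.0]
130.0 [ 0.   -0.   -0.01] [-4.2, 0.5, -0.0]
```

View pics/m6.png

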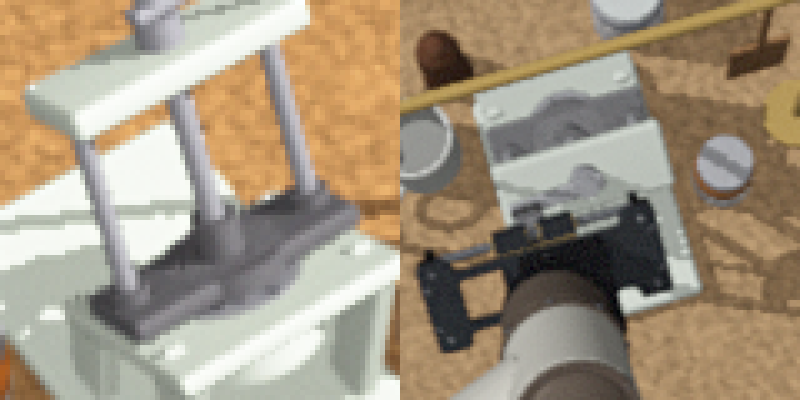

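The pusher is within a few millimetres of the blade plate. I keep going and watch the force for the stop.

arm_command:
  deltas:
    - [0, 0, 0, -0.6, 0.2, 0, 1]
    - [0, 0, 0, -1.2, 0.4, 0, 1]
    - [0, 0, 0, -1.6, 0.5, 0, 1]
    - [0, 0, 0, -2.1, 0.6, 0, 1]
    - [0, 0, 0, -2.6, 0.6, 0, 1]

```text
time_s: 7.22
tcp_pos: [0.5418, 0.0769, 0.2945]
ee_rot: [[-0.837, -0.269, 0.476], [-0.23, 0.963, 0.139], [-0.496, 0.007, -0.868]]
wrist_force: [-2.4, -2.3, -1.3]
gripper_width: 0.004
gripper_force: 1.5
```

```bash
python3 rows.py 112 118 124 130 136 142 148 154
```

```text
7.2 F [-2.4 -2.3 -1.3] J [  28.   -1.  -30.   11.  -32. -110.]
best th 112 h 0.008
112.0 [ 0.   -0.   -0.01] [-0.0, 0.1, -0.0]
118.0 [ 0.   -0.   -0.01] [-0.5, 0.1, -0.0]
124.0 [ 0.   -0.   -0.01] [-1.1, 0.0, -0.0]
130.0 [ 0.   -0.   -0.01] [-1.6, -0.1, -0.0]
136.0 [ 0.   -0.   -0.01] [-2.2, -0.3, -0.0]
142.0 [ 0.   -0.   -0.01] [-2.7, -0.5, -0.0]
148.0 [ 0.   -0.   -0.01] [-3.2, -0.8, -0.0]
154.0 [ 0.   -0.   -0.01] [-3.8, -1.2, -0.0]
```

arm_command:
  deltas:
    - [0, 0, 0, -0.5, 0.1, 0, 1]
    - [0, 0, 0, -1.1, 0, 0, 1]
    - [0, 0, 0, -1.6, -0.1, 0, 1]
    - [0, 0, 0, -2.2, -0.3, 0, 1]
    - [0, 0, 0, -2.7, -0.5, 0, 1]

```text
time_s: 7.63
tcp_pos: [0.5665, 0.0785, 0.3087]
ee_rot: [[-0.836, -0.27, 0.478], [-0.231, 0.963, 0.14], [-0.498, 0.007, -0.867]]
wrist_force: [-2.5, 0.1, -1.1]
gripper_width: 0.01
gripper_force: 1.1
```

```bash
python3 rows.py 142 148 154 160 166 172 178 184
```

```text
7.6 F [-2.5  0.1 -1.1] J [  27.    1.  -25.    9.  -34. -107.]
best th 143 h 0.008
142.0 [ 0.   -0.   -0.01] [0.1, -0.0, -0.0]
148.0 [ 0.   -0.   -0.01] [-0.4, -0.3, -0.0]
154.0 [ 0.   -0.   -0.01] [-0.9, -0.7, -0.0]
160.0 [ 0.   -0.   -0.01] [-1.4, -1.2, -0.0]
166.0 [ 0.   -0.   -0.01] [-1.8, -1.7, -0.0]
172.0 [ 0.   -0.   -0.01] [-2.2, -2.3, -0.0]
178.0 [ 0.   -0.   -0.01] [-2.5, -2.9, -0.0]
184.0 [ 0.   -0.   -0.01] [-2.7, -3.5, -0.0]
```

arm_command:
  deltas:
    - [0, 0, 0, -0.4, -0.3, 0, 1]
    - [0, 0, 0, -0.9, -0.7, 0, 1]
    - [0, 0, 0, -1.4, -1.2, 0, 1]
    - [0, 0, 0, -1.8, -1.7, 0, 1]
    - [0, 0, 0, -2.2, -2.3, 0, 1]

```text
time_s: 8.05
tcp_pos: [0.591, 0.061, 0.3193]
ee_rot: [[-0.836, -0.27, 0.478], [-0.231, 0.963, 0.14], [-0.498, 0.007, -0.867]]
wrist_force: [-2.6, 1.7, -0.4]
gripper_width: 0.004
gripper_force: 1.1
```

```bash
python3 rows.py 172 178 184 190 196 202 208 214; python3 - <<'E'
from h import *
a,b=capture("side")["pixels"],capture("top")["pixels"]
cv2.imwrite("pics/m7.png",np.hstack([cv2.resize(a[230:310,310:390],(400,400),interpolation=3),cv2.resize(b[180:300,250:370],(400,400),interpolation=3)]))
E
```

```text
8.1 F [-2.6  1.7 -0.4] J [  23.    3.  -20.    6.  -37. -101.]
best th 172 h 0.008
172.0 [ 0.   -0.   -0.01] [-0.0, 0.1, -0.0]
178.0 [ 0.   -0.   -0.01] [-0.3, -0.6, -0.0]
184.0 [ 0.   -0.   -0.01] [-0.5, -1.1, -0.0]
190.0 [ 0.   -0.   -0.01] [-0.7, -1.6, -0.0]
196.0 [ 0.   -0.   -0.01] [-0.8, -2.2, -0.0]
202.0 [ 0.   -0.   -0.01] [-0.9, -2.8, -0.0]
208.0 [ 0.   -0.   -0.01] [-0.9, -3.4, -0.0]
214.0 [ 0.   -0.   -0.01] [-0.8, -4.0, -0.0]
```

View pics/m7.png

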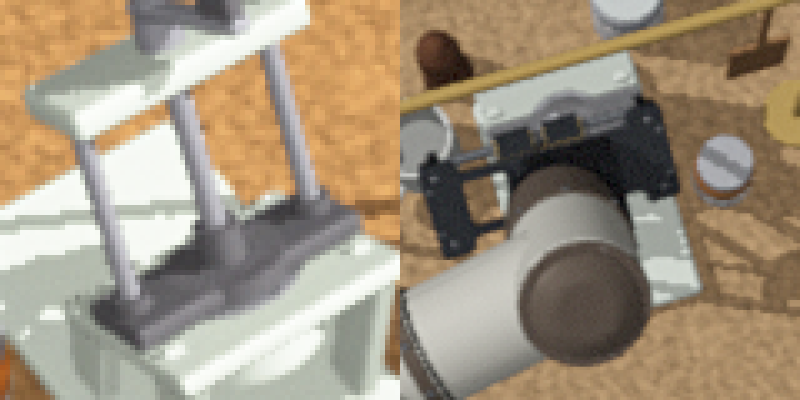

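No stop yet, but the pusher is almost home. From here I rely on force.

arm_command:
  deltas:
    - [0, 0, 0, -0.3, -0.6, 0, 1]
    - [0, 0, 0, -0.5, -1.1, 0, 1]
    - [0, 0, 0, -0.7, -1.6, 0, 1]
    - [0, 0, 0, -0.8, -2.2, 0, 1]

```text
time_s: 8.48
tcp_pos: [0.5991, 0.0487, 0.3216]
ee_rot: [[-0.839, -0.272, 0.471], [-0.226, 0.962, 0.153], [-0.495, 0.022, -0.869]]
wrist_force: [-44.8, 58.8, 15.1]
gripper_width: 0.004
gripper_force: 36.4
```

```bash
python3 rows.py 196 202 208 214 220 226 232
```

```text
8.5 F [-44.8  58.8  15.1] J [ 21.   4. -18.   2. -38. -97.]
best th 187 h 0.007
196.0 [ 0.02 -0.01 -0.01] [-0.3, -0.8, -0.1]
202.0 [ 0.02 -0.01 -0.01] [-0.4, -1.4, -0.1]
208.0 [ 0.02 -0.01 -0.01] [-0.4, -2.0, -0.1]
214.0 [ 0.02 -0.01 -0.01] [-0.3, -2.6, -0.1]
220.0 [ 0.02 -0.01 -0.01] [-0.2, -3.2, -0.1]
226.0 [ 0.02 -0.01 -0.01] [0.1, -3.8, -0.1]
232.0 [ 0.02 -0.01 -0.01] [0.4, -4.4, -0.1]
```

The push now meets 75 N, tangential against the direction of motion, at a place passed freely on the first turn. That is the hard stop. I back off and withdraw.

arm_command:
  deltas:
    - [0, 0, 0, 0.3, 0.8, 0, 1]
    - [0, 0, 0, 0.6, 1.6, 0, 1]
    - [0, 0, 0, 1, 2.4, 0, 1]
    - [0, 0, 0, 1.5, 3, 0, 1]
    - [0, 0, 0, 1.5, 3, -2, 1]
    - [0, 0, 0, 2, 3, -4, 1]
    - [0, 0, 0, 3, 3, -7, 1]
    - [0, 0, 0, 4, 3, -9, 1]

```text
time_s: 9.15
tcp_pos: [0.5185, 0.0486, 0.3839]
ee_rot: [[-0.834, -0.27, 0.481], [-0.231, 0.963, 0.14], [-0.501, 0.006, -0.866]]
wrist_force: [0.2, -0.1, 0.1]
gripper_width: 0.005
gripper_force: 0.0
```

```bash
python3 - <<'E'
from h import *
s=sense();print(s["time_s"],s["tcp_pos"],s["wrist_force"].round(1))
a,t=capture("side"),capture("top")
old=cv2.imread("pics/m7.png")[:, :400]; new=cv2.resize(a["pixels"][230:310,310:390],(400,400),interpolation=3)
# vertical shift of the dark pusher region since the last view (5 px = 1 image px)
for nm,(y0,y1,x0,x1) in dict(pusher=(210,350,90,200)).items():
    f=lambda i:np.float32(cv2.cvtColor(i,6)[y0:y1,x0:x1])
    print(nm,cv2.phaseCorrelate(f(old),f(new),cv2.createHanningWindow((x1-x0,y1-y0),cv2.CV_32F)))
P=np.array([HUB+.055*radial(np.radians(x)) for x in range(120,220,10)])
q=proj(a,P); print(q.round(0).tolist())
# other things: changes at their places between first and present view
for n,c in(("side",a),("top",t)):
    d=cv2.absdiff(cv2.imread(f"pics/{n}0.png"),c["pixels"]).max(2); print(n)
    B={"side":dict(mug=(405,288),jar=(301,308),mill=(408,312),can=(353,348),bowl=(421,204),bisc=(175,275),spoon=(225,262)),"top":dict(mug=(252,225),jar=(347,230),mill=(262,198),can=(318,178),bowl=(197,314),bisc=(450,292),spoon=(400,305))}[n]
    print({k:float((d[y-10:y+10,x-10:x+10]>40).mean().round(2)) for k,(x,y) in B.items()})
E
```

```text
9.15 [0.51850505 0.04855971 0.38390113] [ 0.2 -0.1  0.1]
pusher ((0.007204117860425185, 0.001931400340126288), 0.776013541083645)
[[359.0, 216.0], [359.0, 218.0], [358.0, 219.0], [356.0, 221.0], [355.0, 223.0], [352.0, 225.0], [349.0, 226.0], [346.0, 228.0], [342.0, 229.0], [339.0, 230.0]]
side
{'mug': 0.0, 'jar': 0.06, 'mill': 0.0, 'can': 0.0, 'bowl': 0.0, 'bisc': 0.28, 'spoon': 0.0}
top
{'mug': 0.0, 'jar': 0.05, 'mill': 0.0, 'can': 0.0, 'bowl': 0.0, 'bisc': 0.17, 'spoon': 0.0}
```

arm_command:
  deltas:
    - [0, 0, 0, 2, 0, -3, 1]
    - [0, 0, 0, 3, 0, -4, 1]
    - [0, 0, 0, 3, 0, -4, 1]
    - [0, 0, 0, 3, 0, -4, 1]
    - [0, 0, 0, 3, 0, -4, 1]

```text
time_s: 9.67
tcp_pos: [0.4748, 0.0366, 0.4003]
ee_rot: [[-0.837, -0.269, 0.477], [-0.231, 0.963, 0.14], [-0.497, 0.007, -0.868]]
wrist_force: [-0.2, 0.4, -0.3]
gripper_width: 0.007
gripper_force: 0.0
```

```bash
python3 -c "
from station import *
print(sense()['wrist_force'],finish_job())"
```

```text
the job is handed in; nothing more can be done
[-0.15476455  0.36122226 -0.31382649] None
```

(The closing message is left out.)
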